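Put the spice jar in the carousel and turn it to the front

ROBOT

A 7-joint arm with a two-finger parallel gripper is mounted at the origin on a cart in front of the work surface, level with it; the furniture and walls round the work are solid. World frame = base frame: x ahead of the robot, y to its left, z up, the work surface at z = 0. Lengths are in m, angles in rad, forces in N, time in s.
With the tool pointing down it reaches from about 0.375 to 0.925 m from the base axis. Payload 3.1 kg.
Tool frame: the origin (TCP) lies midway between the tips of the shut fingers; the grasp point (between the pads) lies 19 mm behind it; z points along the fingers, y is the direction in which the jaws open and shut (so a half turn about z gives the same grasp; the last joint's range is limited). The gripper opens to 85 mm and grips with 20 to 120 N. Pads are 22 mm wide; open, the fingers measure 114 mm over their backs; the gripper's body (76 mm by 85 mm) begins 54 mm behind the grasp point. The pads swing forward as they close: fully open they stand 13 mm farther back than shut.
Start: joints at [1.16, 0.383, 0.044, 1.598, -0.018, 1.161, -0.05], TCP at [0.2, -0.618, 0.206] pointing down, gripper open.
Joint ranges: [-2.61, 2.61], [-0.41, 2.15], [-1.48, 1.57], [0, 2.5], [-1.57, 4.71], [0.05, 1.97], [-2.85, 2.85]. Speed limits (rad/s): [2.79, 2.79, 3.14, 3.14, 3.14, 3.14, 3.14].

INTERFACE

Orientations are given as a unit quaternion [x, y, z, w].
In Python, from station import robot, viewer gives the robot as it stands. The module is installed in compiled form; this text tells all that it offers.
- The arm moves only by the tool jog_arm, never from a script. Its argument "series" is a list of rows, each a list of 4 numbers: the shift along the tool's x, y, z in m, then the turn about the tool's z in rad. A call has 1 to 8 rows; each row shifts and turns the commanded pose from where the row before left it, along the tool's axes as they then stand; what a row does not reach is not made up. A row lasts 1/12 s, in which the tool goes at most 41.7 mm and 7.16 degrees, less where a joint would pass 70% of its speed; a pose out of reach is approached as far as the arm can. A call is refused whole if a number of a shift passes 0.0417 or a number of a turn 0.125, either way. A call with a gripper value outside its range is refused whole. "jaw" is the opening, from 0 (shut) to 1 (fully open), set as the call begins (left out, the last holds). The fingers move at their own pace and stop on an object; "force" is the grip in N (left out, the last holds). Time passes only in rows, so rows that do not move let the fingers close. It gives the time, the measured TCP pose, the force and the opening at its end, in the units of the state.
- robot.observe(): the state, without advancing time (a new reading comes with each control period).
- viewer.get_image(name): name is "scene" or "side" or "wrist"; returns (picture, depth): 480x640x3 uint8, red, green, blue; 480x640 float32, m along the optical axis (not along the pixel's ray), 0 where there is no reading.
- viewer.camera_params(name): a dict with "intrinsics" (3x3 intrinsics, pixels), "k1" (the pictures are not rectified: a ray, as slopes to the right and down, at radius r is drawn at 1 + k1 r^2 times it, then the intrinsics apply), "R" (3x3) and "t" (3): a world point X has camera coordinates R X + t. Camera axes: x right, y down, z forward; pixel columns grow to the right and rows downward; lengths in m; the calibration is good to about 2 mm. A picture is of the moment at which its call begins: read the wrist's pose just before it. camera_params takes no time and is no camera call; for the wrist camera it gives the pose at the moment of the call.
- robot.sign_off(): hands the job in, once; it reports no verdict.
The state is a dict: "clock": time; "joints": joint angles; "qvel": joint speeds; "joint_torque": joint torques, N m; "eef_pos": TCP position; "ee_rot": TCP orientation; "force": force on the tool from outside, world axes, zero at the start; "wrist_torque": the same for the moment, N m; "gripper_width": finger opening in m.
Only numpy, scipy, OpenCV 4.12 (cv2) and the standard library are available. Lean on these libraries where they do the work, as an engineer would, in place of code of your own. Each camera call takes 0.05 s, during which the arm holds its last target. There are 200 camera calls.

TASK

Stand the spice jar from the chopping board upright in the one empty cup of the spice carousel without first turning the carousel round, and let go of the jar. Then grip the wooden bar on top of the carousel and turn the carousel by it until that jar faces the front, right behind the small stud on the carousel's foot. Finish while still gripping the bar, holding the carousel still (do not let go), and leave the peeler, mug, tomato and tin where they are.

Things in the scene. Friction and masses are not known exactly. Their poses are not given: they have to be found in the camera images.
- jar: the jar to put away: upright spice jar, glass body about 42 x 42 mm with rounded corners, round screw lid 41 mm across from 76 to 96 mm above its underside; 96 mm high, about 0.1 kg, loose, standing on the red chopping board. Origin: centre of its underside; z up. It can be taken by the lid from any side.
- foot: fixed steel foot of the spice carousel, 170 mm across, screwed to the worktop. Origin on the carousel's axis at worktop height; z up; its -x axis points to the stud, the carousel's front (roughly towards the robot). The disc above has five cups, 98 mm from the axis, 72 degrees apart: four hold fixed spice jars (to 47 mm across, tops to 126 mm), one is empty.
- stud (a point): top of the small upright steel stud (12 mm across, 34 mm high) on a tongue of the fixed foot, 145 mm from the carousel's axis: it marks the front.
- disc (a joint): turning of the carousel's wooden disc (260 mm across, top 26 mm above the worktop) about its upright axis, rad, growing anticlockwise seen from above. 0: the empty cup lies exactly behind the stud, in line with axis and stud. Starts between 0.6 and 1.5; stops at -3.1 and 3.1. It stays where it is left, by friction of about 0.08 N m.
- empty_cup (a point): centre of the inner floor of the empty cup, which is level with the disc's top, 26 mm above the worktop, and turns with the disc. The cup is a round wooden collar, inner diameter 50 mm, outer 56 mm, 30 mm deep. x and y axes turn with the disc; -x points from the axis outwards through the empty cup.
- bar: wooden bar across the top of the carousel's central post (16 mm thick), fixed to the disc: 60 mm long along its x axis, 16 mm thick along its y axis, 34 mm high, from 140 to 174 mm above the worktop. Its length lies in line with the axis and the empty cup. Origin: centre of its underside, on the carousel's axis.
- bar_centre (a point): middle of the wooden bar, on the carousel's axis, 157 mm above the worktop: the place to grip it from above, fingers on its two long sides.
- board: red chopping board lying fixed on the worktop right of the carousel, 200 x 300 x 11 mm. Origin: centre of its underside.
- peeler: bystander: peeler lying on the board's right edge, 170 x 25 x 18 mm. Origin: centre of its underside.
- mug: bystander: mug left of the carousel, 82 x 118 x 94 mm. Origin: centre of its underside.
- tomato: bystander: tomato near the front edge on the left, 77 mm across, 72 mm high. Origin: centre of its underside.
- tin: bystander: flat tin near the front edge, 86 mm across, 40 mm high. Origin: centre of its underside.
There are look-alikes about, which are no part of the job. Leave any pink look-alike of the jar alone.

How it is judged:
By the outcome, as a careful person would: the job done as asked, in the order asked, and still so for the second after the job is handed in, while the arm keeps its last pose, push and grip.
It also fails if it takes over 45 s, if anything falls off the work surface, if the arm or the gripper's body presses on something with over 40 N, if the wrist force passes 120 N, or if a joint passes its speed limit or range.

## Working session

There is one attempt and no reset: what is moved stays moved. The work goes in short steps, Python scripts to look and compute and a tool call to move; the robot and the scene stay as the last step left them, time stands still between calls to the robot, and variables do not carry over. Pictures are saved under pics/ and viewed, about 8 in all and at most 12, crops included, and the job is handed in when it is done.

Besides the shell and the picture viewer there is one more tool, called after "Emit:" by a JSON object that holds its "name" and its "arguments", one argument or row to a line. jog_arm: Moves the arm, as the interface text tells. Its arguments: {"type":"object","properties":{"series":{"type":"array","items":{"type":"array","items":{"type":"number"}}},"jaw":{"type":"number"},"force":{"type":"number"}},"required":["series"]}

```bash
mkdir -p pics; cat > h.py <<'E'
import numpy as np, cv2
from station import robot, viewer
def grab(n):
    p=viewer.camera_params(n); im,d=viewer.get_image(n); return im,d,p
def pts(d,p):
    K=p["intrinsics"]; k=p["k1"]; h,w=d.shape
    u,v=np.meshgrid(np.arange(w),np.arange(h))
    x=(u-K[0,2])/K[0,0]; y=(v-K[1,2])/K[1,1]
    s=np.ones_like(x)
    for _ in range(8): s=1+k*((x/s)**2+(y/s)**2)
    c=np.stack([x/s*d,y/s*d,d],-1)
    return (c-np.array(p["t"]))@np.array(p["R"])
def save(n,im): cv2.imwrite("pics/"+n,cv2.cvtColor(im,cv2.COLOR_RGB2BGR))
E
python3 - <<'E'
from h import *
for n in("scene","side"):
    im,d,p=grab(n); save(n+"1.png",im); np.savez(n+"1.npz",im=im,d=d,X=pts(d,p))
    print(n,p)
s=robot.observe(); print(s["clock"],s["eef_pos"],s["ee_rot"],s["gripper_width"],s["joints"])
E
```

```text
scene {'intrinsics': array([[461.9874036 ,   0.        , 315.52061454],
       [  0.        , 461.9874036 , 251.30907837],
       [  0.        ,   0.        ,   1.        ]]), 'k1': -0.0449298328636397, 'R': array([[-0.63474298, -0.77251405,  0.0179834 ],
       [-0.60152603,  0.47937299, -0.63903675],
       [ 0.48504411, -0.41644157, -0.76896595]]), 't': array([0.29812022, 0.38143702, 1.07133056])}
side {'intrinsics': array([[577.96868281,   0.        , 320.93577245],
       [  0.        , 577.96868281, 245.29290142],
       [  0.        ,   0.        ,   1.        ]]), 'k1': -0.08504830483566016, 'R': array([[ 0.95871369,  0.28427019, -0.00764957],
       [ 0.24874158, -0.85132217, -0.46192876],
       [-0.13782482,  0.44095466, -0.88688404]]), 't': array([-0.47026311, -0.09945338,  1.53167565])}
0.1 [ 0.19970752 -0.61758652  0.20498752] [ 9.87792468e-01  1.55770896e-01 -2.38109010e-04 -1.18807051e-03] 0.08526903732276739 [ 1.16025996  0.38377475  0.04382185  1.59944109 -0.01792425  1.16119228
 -0.04990397]
```

View pics/scene1.png

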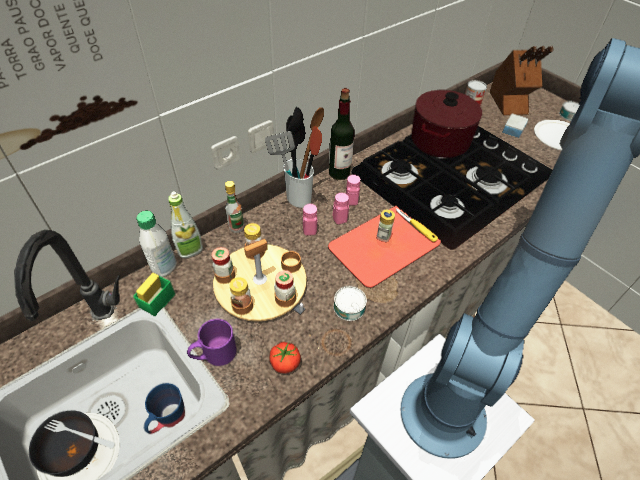

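View pics/side1.png

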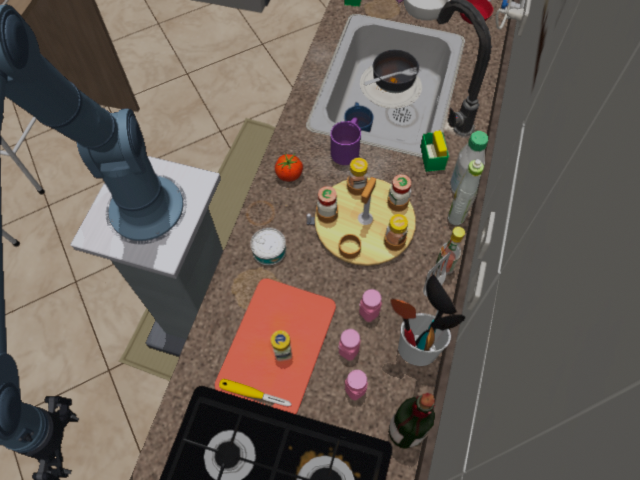

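The scene view shows the jar on the red board at (386,226), with its lid near (386,214). The side view has it at (281,342). The three pink look-alikes are off the board at (310,220), (341,208) and (353,190), so the yellow-lidded jar on the board is the one meant. The empty cup is at (291,261) in scene and (349,246) in side. Next I'll measure these and make the confirming crop.

```bash
python3 - <<'E'
from h import *
crops=[]
for n,boxes in (("scene",dict(jar=(372,200,400,248),bar=(240,235,275,262),cup=(276,246,306,278),stud=(290,296,310,316))),("side",dict(jar=(265,325,297,366),bar=(355,172,380,205),cup=(335,232,364,260),stud=(302,208,318,228)))):
    z=np.load(n+"1.npz"); X=z["X"];im=z["im"]
    for k,(a,b,c,e) in boxes.items():
        P=X[b:e,a:c].reshape(-1,3); P=P[np.isfinite(P).all(1)]
        lo,hi={"jar":(.1,.113),"bar":(.168,.18),"cup":(.05,.062),"stud":(.028,.04)}[k]
        m=(P[:,2]>lo)&(P[:,2]<hi); Q=P[m]
        if len(Q)<5: print(n,k,len(Q),np.percentile(P[:,2],[1,50,99])); continue
        mn,mx=Q.min(0),Q.max(0)
        r=cv2.minAreaRect(Q[:,:2].astype(np.float32)*1000)
        print(n,k,len(Q),"mean",Q.mean(0).round(4),"mid",((mn+mx)/2).round(4),"size",(mx-mn).round(4),"rect",np.round(r[0],1),np.round(r[1],1),round(r[2],1))
    # disc: yellow-ish wood points at z ~0.026
    m=(abs(X[...,2]-.026)<.005)&(im[...,0].astype(int)-im[...,2]>60)
    cs=max(cv2.findContours(m.astype(np.uint8),0,1)[0],key=cv2.contourArea)
    Q=X[cs[:,0,1],cs[:,0,0]]; print(n,"disc circle",cv2.minEnclosingCircle(Q[:,:2].astype(np.float32)*1000))
    a,b,c,e=(300,170,410,260) if n=="scene" else (255,300,365,390)
    crops.append(cv2.resize(im[b:e,a:c],(400,330)))
    if n=="side": crops.append(cv2.resize(im[170:260,300:410],(400,330)))
save("crop1.png",np.hstack(crops[:2])); 
E
```

```text
scene jar 140 mean [ 0.4766 -0.2721  0.107 ] mid [ 0.4789 -0.275   0.1063] size [0.0431 0.0444 0.0126] rect [ 477.1 -273.6] [41.6 41.7] 52.2
scene bar 133 mean [0.5705 0.1184 0.1734] mid [0.5729 0.1177 0.1735] size [0.0255 0.0592 0.0108] rect [571.3 118. ] [60.1 19.2] 79.5
scene cup 100 mean [0.557  0.0208 0.0547] mid [0.5564 0.0203 0.0557] size [0.0585 0.0562 0.0111] rect [556.6  20.4] [53.2 56.9] 51.8
scene stud 34 mean [0.443  0.0894 0.0332] mid [0.442  0.0909 0.0341] size [0.0279 0.0323 0.0114] rect [443.1  91.7] [31.3 27.5] 83.4
scene disc circle ((572.5396118164062, 118.89749908447266), 131.17840576171875)
side jar 269 mean [ 0.4809 -0.274   0.1064] mid [ 0.4807 -0.2732  0.1068] size [0.0407 0.041  0.0123] rect [ 479.9 -273.7] [39.4 38.9] 16.8
side bar 154 mean [0.5726 0.115  0.1737] mid [0.5729 0.1176 0.1741] size [0.0229 0.0625 0.0117] rect [572.4 117.1] [62.9 16.6] 79.5
side cup 114 mean [0.5571 0.0212 0.0553] mid [0.5577 0.0211 0.0558] size [0.0538 0.0565 0.0113] rect [557.2  20.1] [55.2 54.5] 48.1
side stud 22 mean [0.4361 0.0819 0.0321] mid [0.4409 0.0835 0.0335] size [0.0292 0.0145 0.0102] rect [440.8  83.5] [28.4  9.6] 15.2
side disc circle ((573.2285766601562, 117.03907012939453), 129.99713134765625)
```

View pics/crop1.png

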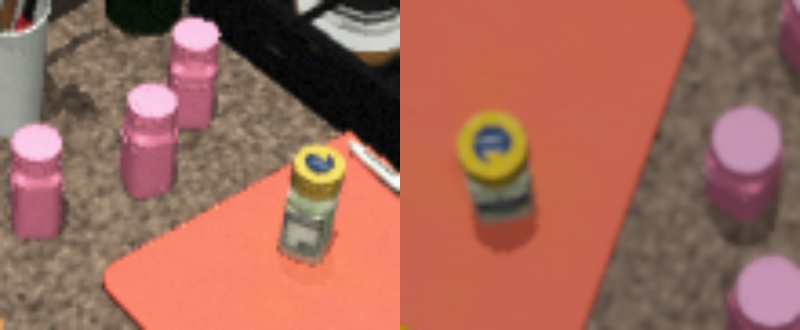

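The crop confirms it: the target is the yellow-lidded glass jar standing on the board, and the pink ones stand behind it off the board. From both views:
- Jar: (0.4795, -0.274), lid top 0.107.
- Axis: (0.5725, 0.1177).
- Cup: (0.557, 0.0205), 98 mm from the axis, as it should be.

Moving above the jar.

Emit:
{"name": "jog_arm", "arguments": {
  "series": [
    [0.0232,-0.015,0.0,0],
    [0.0232,-0.015,0.0,0],
    [0.0232,-0.015,0,0],
    [0.0232,-0.015,0,0],
    [0.0232,-0.015,0,0],
    [0.0232,-0.015,0,0],
    [0.0232,-0.015,0,0],
    [0.0232,-0.015,0,0]
  ],
  "jaw": 1
}}

```text
clock: 0.77
eef_pos: [0.34, -0.4456, 0.2057]
ee_rot: [0.988, 0.156, -0.0, -0.0]
force: [0.3, 0.6, -0.2]
gripper_width: 0.0851
```

Emit:
{"name": "jog_arm", "arguments": {
  "series": [
    [0.0232,-0.015,0.0,0],
    [0.0232,-0.015,0.0,0],
    [0.0232,-0.015,0,0],
    [0.0232,-0.015,0,0],
    [0.0232,-0.015,0,0],
    [0.0232,-0.015,0,0],
    [0.0232,-0.015,0,0],
    [0.0232,-0.015,0,0]
  ]
}}

```text
clock: 1.43
eef_pos: [0.4795, -0.2745, 0.2058]
ee_rot: [0.988, 0.156, -0.0, -0.0]
force: [0.7, 0.2, -0.1]
gripper_width: 0.0855
```

Emit:
{"name": "jog_arm", "arguments": {
  "series": [
    [0,0,0,-0.122],
    [0,0,0,-0.122],
    [0,0,0,-0.122],
    [0,0,0,-0.122],
    [0,0,0,-0.122],
    [0,0,0,-0.122],
    [0,0,0,-0.122],
    [0,0,0,-0.122]
  ]
}}

```text
clock: 2.1
eef_pos: [0.4788, -0.2756, 0.2056]
ee_rot: [0.798, 0.603, -0.0, -0.001]
force: [0.5, -0.6, -0.4]
gripper_width: 0.0853
```

Emit:
{"name": "jog_arm", "arguments": {
  "series": [
    [0,0,0,-0.122],
    [0,0,0,0],
    [0,0,0,0]
  ]
}}

```text
clock: 2.35
eef_pos: [0.4789, -0.2758, 0.2058]
ee_rot: [0.762, 0.647, -0.0, -0.0]
force: [0.3, 0.4, -0.4]
gripper_width: 0.0855
```

```bash
cat >> h.py <<'E'
def st():
    s=robot.observe(); R=rot(s); x=R[:,0]
    print("t",round(s["clock"],2),"pos",np.round(s["eef_pos"],4),"xyaw",np.degrees(np.arctan2(x[1],x[0])).round(2),"down",R[:,2].round(3),"F",np.round(s["force"],1),"w",round(float(s["gripper_width"]),4),"q",np.round(s["joints"],2)); return s
def rot(s):
    from scipy.spatial.transform import Rotation; return Rotation.from_quat(s["ee_rot"]).as_matrix()
def need(s,tgt):
    print("tool shift",(rot(s).T@(np.array(tgt)-s["eef_pos"])).round(4))
E
python3 - <<'E'
from h import *
s=st(); im,d,p=grab("wrist"); save("w1.png",im); X=pts(d,p); np.savez("w1.npz",im=im,d=d,X=X)
m=(abs(X[...,2]-.105)<.006)&(np.hypot(X[...,0]-.4795,X[...,1]+.274)<.035)
Q=X[m]; print(m.sum(),Q[:,2].mean(),cv2.minEnclosingCircle(Q[:,:2].astype(np.float32)*1000),cv2.minAreaRect(Q[:,:2].astype(np.float32)*1000))
need(s,[.4795,-.274,.075])
E
```

```text
t 2.35 pos [ 0.4789 -0.2758  0.2058] xyaw 80.65 down [-0.001  0.001 -1.   ] F [ 0.3  0.4 -0.4] w 0.0855 q [ 0.75  0.22 -0.34  1.82  0.08  1.11  0.22]
1845 0.10664900965726859 ((477.8741149902344, -275.9792785644531), 20.980690002441406) ((477.8509521484375, -275.5970458984375), (40.25614547729492, 40.24280548095703), 81.09429168701172)
tool shift [0.0018 0.0004 0.1308]
```

View pics/w1.png

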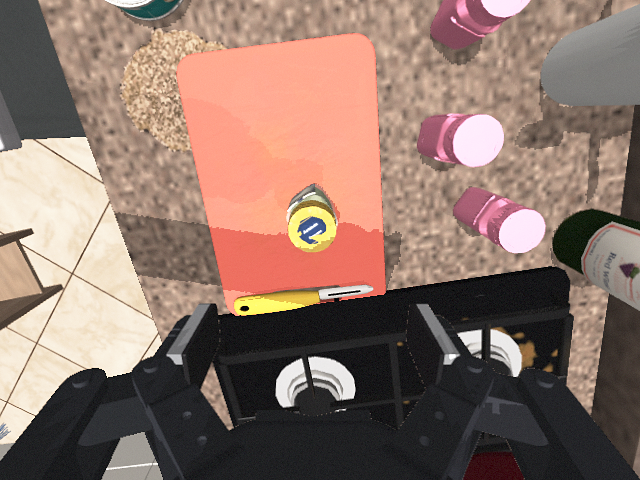

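The wrist view shows the jar's yellow lid at (312,228), between the fingers' sides, with the peeler well clear near (300,298). The wrist measurement, (0.478, -0.276), agrees with the fixed cameras to 2 mm. Descending and gripping.

Emit:
{"name": "jog_arm", "arguments": {
  "series": [
    [0.001,0,0.025,0],
    [0,0,0.025,0],
    [0,0,0.025,0],
    [0,0,0.02,0],
    [0,0,0.016,0],
    [0,0,0.012,0],
    [0,0,0.008,0],
    [0,0,0,0]
  ]
}}

```text
clock: 3.07
eef_pos: [0.4782, -0.2742, 0.0735]
ee_rot: [0.762, 0.648, -0.001, -0.002]
force: [0.8, 0.8, 0.1]
gripper_width: 0.0853
```

Emit:
{"name": "jog_arm", "arguments": {
  "series": [
    [0,0,0,0],
    [0,0,0,0],
    [0,0,0,0],
    [0,0,0,0],
    [0,0,0,0],
    [0,0,0,0],
    [0,0,0,0],
    [0,0,0,0]
  ],
  "jaw": 0,
  "force": 40
}}

```text
clock: 3.73
eef_pos: [0.4805, -0.2755, 0.0768]
ee_rot: [0.761, 0.648, 0.0, 0.001]
force: [-0.6, 1.0, 5.5]
gripper_width: 0.0385
```

Emit:
{"name": "jog_arm", "arguments": {
  "series": [
    [0,0,-0.01,0],
    [0,0,-0.02,0],
    [0,0,-0.03,0],
    [0,0,-0.03,0],
    [0,0,-0.03,0],
    [0,0,-0.02,0],
    [0,0,-0.01,0],
    [0,0,0,0]
  ]
}}

```text
clock: 4.4
eef_pos: [0.4813, -0.2757, 0.2284]
ee_rot: [0.761, 0.648, 0.001, 0.003]
force: [0.7, -0.3, -0.6]
gripper_width: 0.0387
```

```bash
python3 - <<'E'
from h import *
s=st(); im,d,p=grab("wrist"); X=pts(d,p); np.savez("w2.npz",im=im,d=d,X=X)
a=im[:,:]; im2,d2,p2=grab("side"); 
save("g2.png",np.hstack([cv2.resize(im,(400,300)),cv2.resize(im2[230:380,190:390],(400,300))]))
need(s,[.557,.0205,.225])
E
```

```text
t 4.4 pos [ 0.4813 -0.2757  0.2284] xyaw 80.83 down [ 0.005 -0.003 -1.   ] F [ 0.7 -0.3 -0.6] w 0.0387 q [ 0.75  0.2  -0.34  1.8   0.07  1.15  0.22]
tool shift [0.3045 0.0275 0.0029]
```

View pics/g2.png

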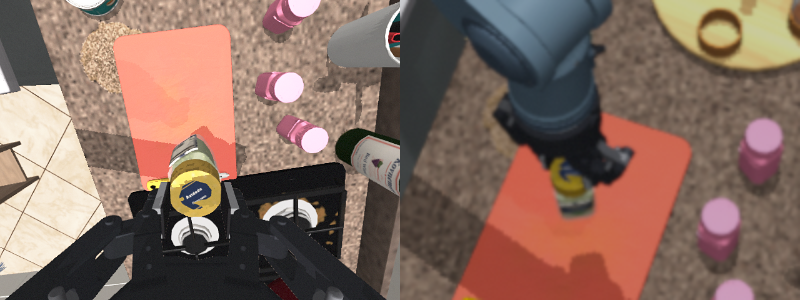

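The jar is held by its lid and hangs straight: the lid is at (195,190) in the wrist half, and the side half shows it upright below the gripper. I'll measure where it sits in the hand, then carry it towards the cup.

```bash
python3 - <<'E'
from h import *
z=np.load("w2.npz"); X=z["X"]; im=z["im"].astype(int)
m=(im[...,0]-im[...,2]>60)&(np.hypot(X[...,0]-.4813,X[...,1]+.2757)<.035)&(X[...,2]>.2)
Q=X[m]; print(m.sum(),np.percentile(Q[:,2],[5,50,95]),np.percentile(z["X"][np.hypot(X[...,0]-.4813,X[...,1]+.2757)<.02][:,2],[1,10,50,90,99]))
T=Q[Q[:,2]>np.percentile(Q[:,2],50)-.004]; print(cv2.minEnclosingCircle(T[:,:2].astype(np.float32)*1000))
s=robot.observe(); s["eef_pos"]=np.array(s["eef_pos"]); need(s,[.557,.0205,.225])
E
```

```text
4809 [0.24063839 0.25821039 0.25951247] [0.00795485 0.23894309 0.2667966  0.3418832  0.34522938]
((478.8245544433594, -268.5047912597656), 29.03624153137207)
tool shift [ 0.3038  0.0302 -0.0005]
```

Emit:
{"name": "jog_arm", "arguments": {
  "series": [
    [0.02,0.0018,0,0],
    [0.03,0.0027,0,0],
    [0.036,0.0033,0,0],
    [0.036,0.0033,0,0],
    [0.036,0.0033,0,0],
    [0.036,0.0033,0,0],
    [0.036,0.0033,0,0],
    [0.03,0.0027,0,0]
  ]
}}

```text
clock: 5.17
eef_pos: [0.5427, -0.0187, 0.2226]
ee_rot: [0.761, 0.649, -0.001, -0.002]
force: [-0.1, 0.9, -0.6]
gripper_width: 0.0387
```

Emit:
{"name": "jog_arm", "arguments": {
  "series": [
    [0.025,0.0022,0,0],
    [0.015,0.001,0,0],
    [0.005,0,0,0],
    [0,0,0,0],
    [0,0,0,0],
    [0,0,0,0]
  ]
}}

```text
clock: 5.67
eef_pos: [0.5539, 0.0194, 0.2242]
ee_rot: [0.762, 0.647, -0.001, -0.0]
force: [0.3, -0.0, -0.4]
gripper_width: 0.0385
```

```bash
python3 - <<'E'
from h import *
s=st(); need(s,[.557,.0205,.15]); o=[]
for n in("scene","side","wrist"):
    im,d,p=grab(n); X=pts(d,p); np.savez(n+"3.npz",im=im,d=d,X=X)
    o.append(im)
    # collar rim
    if n!="wrist":
        m=(abs(X[...,2]-.0555)<.005)&(np.hypot(X[...,0]-.557,X[...,1]-.0205)<.033); Q=X[m]
        print(n,"rim",m.sum(),cv2.minEnclosingCircle(Q[:,:2].astype(np.float32)*1000) if m.sum()>5 else "")
        for lo,hi in((.14,.17),(.17,.2),(.2,.235),(.237,.255)):
            m=(X[...,2]>lo)&(X[...,2]<hi)&(np.hypot(X[...,0]-s["eef_pos"][0],X[...,1]-s["eef_pos"][1])<.033); Q=X[m]
            print(n,lo,m.sum(), np.r_[Q.min(0),Q.max(0)].round(4) if m.sum() else "")
    else:
        im,_=im,0
        Q=X[np.hypot(X[...,0]-s["eef_pos"][0],X[...,1]-s["eef_pos"][1])<.03]; print("wrist",np.percentile(Q[:,2],[1,25,50,75,99]))
save("p3.png",np.hstack([cv2.resize(o[0][180:330,200:350],(300,300)),cv2.resize(o[1][120:290,270:440],(300,300)),])); 
save("w3.png",o[2])
E
```

```text
t 5.67 pos [0.5539 0.0194 0.2242] xyaw 80.66 down [-0.002 -0.001 -1.   ] F [ 0.3 -0.  -0.4] w 0.0385 q [ 0.37  0.23 -0.54  1.79  0.13  1.16 -0.38]
tool shift [0.0017 0.003  0.0742]
scene rim 95 ((555.9889526367188, 19.09142303466797), 29.264812469482422)
scene 0.14 37 [0.5291 0.0024 0.1573 0.5613 0.0441 0.1695]
scene 0.17 145 [0.5285 0.0013 0.1702 0.5611 0.0447 0.1997]
scene 0.2 198 [ 0.5284 -0.0051  0.2002  0.5664  0.0444  0.2349]
scene 0.237 102 [0.5302 0.0086 0.2374 0.5763 0.0413 0.255 ]
side rim 105 ((557.33154296875, 20.195392608642578), 28.93370246887207)
side 0.14 34 [ 0.5335 -0.0026  0.1574  0.575   0.0159  0.1698]
side 0.17 123 [ 0.5307 -0.0044  0.1708  0.5759  0.0201  0.1997]
side 0.2 186 [ 0.53   -0.0057  0.2     0.5769  0.0233  0.2346]
side 0.237 173 [ 0.535  -0.0022  0.2371  0.5738  0.0403  0.255 ]
wrist [0.02523168 0.25519305 0.32069216 0.3354928  0.34721921]
```

View pics/p3.png

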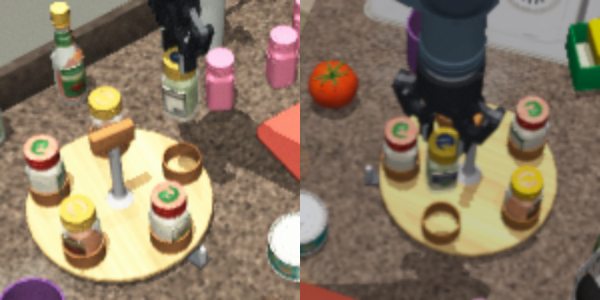

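Left half (scene): the jar hangs above and beyond the empty cup at about (182,162). In the right half (side) the cup is at (440,222). No other jars are touched. The jar's underside measures 0.157, which matches the grasp height, and the rim is centred at (0.5567, 0.020). I'll correct sideways and lower to just above the collar.

Emit:
{"name": "jog_arm", "arguments": {
  "series": [
    [0.001,0.0026,0.01,0],
    [0,0,0.02,0],
    [0,0,0.02,0],
    [0,0,0.02,0],
    [0,0,0.015,0],
    [0,0,0.007,0],
    [0,0,0,0],
    [0,0,0,0]
  ]
}}

```text
clock: 6.48
eef_pos: [0.5574, 0.0224, 0.1331]
ee_rot: [0.761, 0.648, -0.0, -0.0]
force: [0.5, -0.6, -0.0]
gripper_width: 0.0383
```

```bash
python3 - <<'E'
from h import *
s=st(); need(s,[.5567,.0200,.15]); o=[]
for n in("scene","side"):
    im,d,p=grab(n); X=pts(d,p); np.savez(n+"4.npz",im=im,d=d,X=X); o.append(im)
    for lo,hi in((.05,.058),(.065,.085),(.085,.11),(.11,.135),(.142,.152)):
        m=(X[...,2]>lo)&(X[...,2]<hi)&(np.hypot(X[...,0]-.5567,X[...,1]-.02)<.034); Q=X[m]
        print(n,lo,m.sum(), np.r_[Q.min(0),Q.max(0)].round(4) if m.sum() else "")
save("p4.png",np.hstack([cv2.resize(o[0][215:295,245:325],(400,400)),cv2.resize(o[1][195:275,310:390],(400,400)),])); 
E
```

```text
t 6.48 pos [0.5574 0.0224 0.1331] xyaw 80.81 down [-0.  0. -1.] F [ 0.5 -0.6 -0. ] w 0.0383 q [ 0.34  0.34 -0.53  1.87  0.2   0.99 -0.44]
tool shift [-0.0025 -0.0004 -0.0169]
scene 0.05 51 [ 0.5292 -0.003   0.0501  0.5787  0.0488  0.0577]
scene 0.065 60 [0.5319 0.004  0.0653 0.5615 0.0483 0.0848]
scene 0.085 98 [0.5323 0.0079 0.0855 0.5644 0.0481 0.1093]
scene 0.11 118 [ 0.533  -0.0031  0.1101  0.5678  0.0475  0.1349]
scene 0.142 37 [0.5354 0.013  0.1421 0.5653 0.0442 0.1518]
side 0.05 52 [ 0.53   -0.0089  0.0501  0.5846  0.037   0.0579]
side 0.065 49 [ 0.5354 -0.0007  0.0659  0.5797  0.0211  0.085 ]
side 0.085 89 [ 0.5343 -0.0008  0.0862  0.5801  0.0234  0.11  ]
side 0.11 102 [ 0.5354 -0.0031  0.1102  0.5805  0.0255  0.1349]
side 0.142 31 [ 5.408e-01 -1.000e-04  1.420e-01  5.783e-01  1.540e-02  1.520e-01]
```

View pics/p4.png

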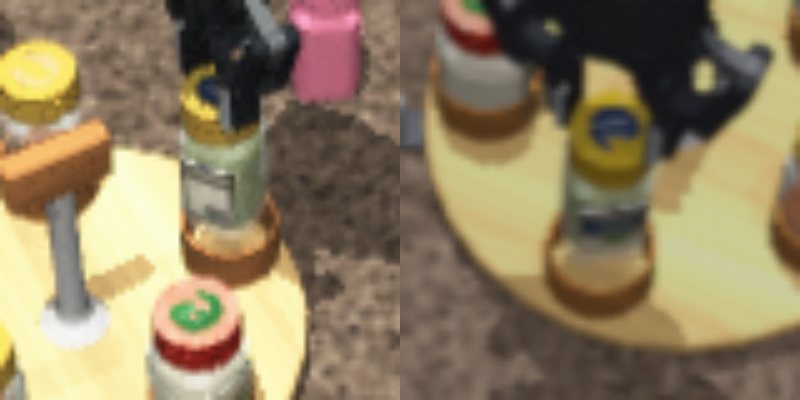

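Both halves show the jar just above the collar: the cup is at (232,245) left and (600,262) right. The jar sits about 3 mm towards +y of the cup's centre, and x agrees. Correcting by -3 mm along tool x, then lowering gently.

Emit:
{"name": "jog_arm", "arguments": {
  "series": [
    [-0.003,0,0,0],
    [0,0,0,0],
    [0,0,0.005,0],
    [0,0,0.005,0],
    [0,0,0.005,0],
    [0,0,0.005,0],
    [0,0,0,0]
  ]
}}

```text
clock: 7.17
eef_pos: [0.5563, 0.0194, 0.112]
ee_rot: [0.761, 0.648, -0.0, -0.0]
force: [0.9, 0.4, -1.3]
gripper_width: 0.0385
```

```bash
python3 - <<'E'
from h import *
s=st(); need(s,[.5567,.0200,.092])
for n in("scene","side"):
    im,d,p=grab(n); X=pts(d,p)
    for lo,hi in((.05,.058),(.065,.1),(.1,.125)):
        m=(X[...,2]>lo)&(X[...,2]<hi)&(np.hypot(X[...,0]-.5567,X[...,1]-.02)<.034); Q=X[m]
        print(n,lo,m.sum(), np.r_[Q.min(0),Q.max(0)].round(4) if m.sum() else "")
E
```

```text
t 7.17 pos [0.5563 0.0194 0.112 ] xyaw 80.84 down [-0.001  0.    -1.   ] F [ 0.9  0.4 -1.3] w 0.0385 q [ 0.33  0.37 -0.52  1.88  0.22  0.95 -0.45]
tool shift [0.0007 0.0003 0.02  ]
scene 0.05 71 [ 0.5284 -0.0033  0.0501  0.5817  0.0489  0.0578]
scene 0.065 146 [ 0.5284 -0.0046  0.0656  0.5624  0.0448  0.0997]
scene 0.1 114 [ 0.5316 -0.0051  0.1001  0.5722  0.0455  0.125 ]
side 0.05 71 [ 0.5278 -0.009   0.0502  0.583   0.0337  0.058 ]
side 0.065 129 [ 0.5327 -0.0063  0.0651  0.5784  0.0219  0.0997]
side 0.1 104 [ 0.5334 -0.0042  0.1003  0.5788  0.0253  0.1244]
```

The underside is at about 0.046, already inside the collar, with no contact force. Seating it.

Emit:
{"name": "jog_arm", "arguments": {
  "series": [
    [0,0,0.005,0],
    [0,0,0.005,0],
    [0,0,0.004,0],
    [0,0,0.002,0],
    [0,0,0.002,0],
    [0,0,0,0]
  ]
}}

```text
clock: 7.77
eef_pos: [0.5565, 0.0195, 0.0947]
ee_rot: [0.761, 0.648, -0.0, -0.0]
force: [0.2, 0.9, 0.4]
gripper_width: 0.0383
```

Emit:
{"name": "jog_arm", "arguments": {
  "series": [
    [0,0,0.001,0],
    [0,0,0.001,0],
    [0,0,0,0]
  ]
}}

```text
clock: 8.02
eef_pos: [0.5568, 0.0196, 0.0932]
ee_rot: [0.761, 0.648, -0.0, -0.0]
force: [-0.1, 0.9, -0.8]
gripper_width: 0.0391
```

Emit:
{"name": "jog_arm", "arguments": {
  "series": [
    [0,0,0.001,0],
    [0,0,0.001,0],
    [0,0,0,0]
  ]
}}

```text
clock: 8.27
eef_pos: [0.5579, 0.0199, 0.0923]
ee_rot: [0.761, 0.648, 0.001, 0.001]
force: [0.6, -0.4, 3.3]
gripper_width: 0.0388
```

Contact at 3.3 N at the expected height. Releasing.

Emit:
{"name": "jog_arm", "arguments": {
  "series": [
    [0,0,0,0],
    [0,0,0,0],
    [0,0,0,0],
    [0,0,0,0],
    [0,0,0,0]
  ],
  "jaw": 0.8
}}

```text
clock: 8.68
eef_pos: [0.5567, 0.0195, 0.0911]
ee_rot: [0.761, 0.648, -0.0, -0.0]
force: [-0.2, -0.2, -0.1]
gripper_width: 0.0685
```

Emit:
{"name": "jog_arm", "arguments": {
  "series": [
    [0,0,-0.005,0],
    [0,0,-0.015,0],
    [0,0,-0.025,0],
    [0,0,-0.03,0],
    [0,0,-0.03,0],
    [0,0,-0.02,0],
    [0,0,-0.01,0],
    [0,0,0,0]
  ]
}}

```text
clock: 9.35
eef_pos: [0.559, 0.0199, 0.2295]
ee_rot: [0.761, 0.648, 0.002, 0.002]
force: [0.7, -0.4, 0.3]
gripper_width: 0.0681
```

```bash
python3 - <<'E'
from h import *
s=st(); o=[]
for n in("scene","side","wrist"):
    im,d,p=grab(n); X=pts(d,p); np.savez(n+"5.npz",im=im,d=d,X=X,R=p["R"],t=p["t"]); o.append(im)
    for k,c,r,lo,hi in(("lid",(.557,.02),.034,.115,.128),("bar",(.5725,.1177),.04,.168,.18),("rim",(.557,.02),.034,.051,.059)):
        m=(X[...,2]>lo)&(X[...,2]<hi)&(np.hypot(X[...,0]-c[0],X[...,1]-c[1])<r)&(im[...,0].astype(int)-im[...,2]>35); Q=X[m]
        if len(Q)>8: print(n,k,m.sum(),Q[:,2].mean().round(4),np.round(cv2.minEnclosingCircle(Q[:,:2].astype(np.float32)*1000)[0],1),[np.round(v,1) for v in cv2.minAreaRect(Q[:,:2].astype(np.float32)*1000)])
need(s,[.5725,.1177,.20])
save("p5.png",np.hstack([cv2.resize(o[0][190:330,200:340],(400,400)),cv2.resize(o[1][160:270,295:405],(400,400)),])); save("w5.png",o[2])
E
```

```text
t 9.35 pos [0.559  0.0199 0.2295] xyaw 80.83 down [ 0.006 -0.    -1.   ] F [ 0.7 -0.4  0.3] w 0.0681 q [ 0.37  0.23 -0.55  1.78  0.13  1.16 -0.38]
scene lid 137 0.1218 [554.7  21.4] [array([555.3,  21.2]), array([37.8, 43.7]), np.float64(52.2)]
scene bar 136 0.1733 [571.5 117.7] [array([571.5, 117.6]), array([59.4, 18.5]), np.float64(80.4)]
scene rim 63 0.0547 [554.3  21.9] [array([547.6,  25.8]), array([54.5, 39.6]), np.float64(58.8)]
side lid 181 0.1222 [556.1  20.5] [array([555.7,  19.8]), array([41.1, 40.3]), np.float64(76.5)]
side bar 17 0.173 [568.2  90.5] [array([568.1,  90.3]), array([ 6.8, 13.6]), np.float64(83.1)]
side rim 71 0.0548 [557.1  20. ] [array([559.6,  12.2]), array([54.6, 39.5]), np.float64(21.6)]
wrist lid 1299 0.1218 [555.   19.5] [array([555.2,  19.6]), array([40.2, 40.8]), np.float64(82.2)]
wrist bar 2581 0.1731 [571.8 115.6] [array([571.6, 115.7]), array([60.1, 15.7]), np.float64(80.0)]
wrist rim 281 0.0553 [555.8  19.8] [array([558.8,  30. ]), array([33. , 54.9]), np.float64(74.1)]
tool shift [ 0.0987 -0.0024  0.0296]
```

View pics/p5.png

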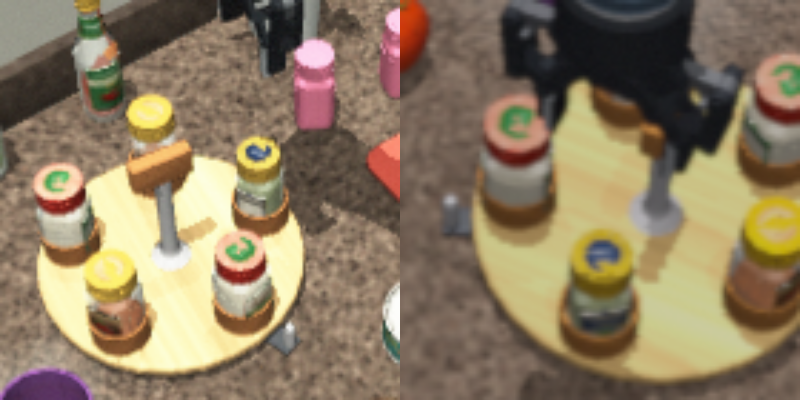

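The jar stands in the cup, in the left half at (262,190) and the right half at (600,275), with its lid top at 0.122 = 26 + 96 mm and centred to about 1 mm. The other jars are undisturbed, and the bar still lies at 80–81°. Now I'll locate the stud precisely while moving above the bar.

```bash
python3 - <<'E'
from h import *
o=[]
for n,(u,v) in(("scene",(299,306)),("side",(310,217))):
    im=np.load(n+"5.npz")["im"]; c=im[v-16:v+16,u-16:u+16]; o.append(cv2.resize(c,(400,400),interpolation=cv2.INTER_CUBIC))
    p=np.load(n+"5.npz"); X=p["X"][v-16:v+16,u-16:u+16]
    hsv=cv2.cvtColor(c,cv2.COLOR_RGB2HSV); 
    m=(X[...,2]>.025)&(X[...,2]<.045)&(np.hypot(X[...,0]-.435,X[...,1]-.085)<.03)
    for q in np.argwhere(m): print(n,q[::-1]+[u-16,v-16],X[q[0],q[1]].round(3),c[q[0],q[1]])
save("stud.png",np.hstack(o))
E
```

```text
scene [295 296] [0.456 0.083 0.045] [74 63 39]
scene [299 296] [0.458 0.068 0.028] [253 250 198]
scene [300 296] [0.455 0.066 0.03 ] [253 247 188]
scene [295 297] [0.454 0.084 0.042] [99 78 48]
scene [296 297] [0.46  0.076 0.028] [201 165 105]
scene [298 297] [0.459 0.071 0.026] [253 248 192]
scene [299 297] [0.456 0.069 0.027] [253 248 192]
scene [300 297] [0.455 0.067 0.026] [249 232 163]
scene [295 298] [0.458 0.082 0.032] [104  76  45]
scene [297 298] [0.455 0.077 0.031] [253 248 191]
scene [294 299] [0.452 0.089 0.04 ] [92 61 33]
scene [295 299] [0.456 0.083 0.031] [125  94  58]
scene [296 299] [0.456 0.079 0.027] [252 245 183]
scene [298 299] [0.454 0.075 0.025] [253 245 184]
scene [299 299] [0.452 0.073 0.025] [242 219 147]
scene [294 300] [0.451 0.09  0.038] [93 60 35]
scene [295 300] [0.455 0.084 0.028] [169 138  85]
scene [296 300] [0.454 0.081 0.026] [252 244 180]
scene [297 300] [0.451 0.08  0.028] [253 246 185]
scene [293 301] [0.452 0.093 0.034] [104  71  41]
scene [294 301] [0.45  0.091 0.035] [92 59 31]
scene [295 301] [0.453 0.085 0.026] [210 177 115]
scene [296 301]
[... 4156 characters left out ...]
 [194 178 119]
side [318 219] [0.459 0.08  0.03 ] [161 141  89]
side [319 219] [0.462 0.079 0.032] [109  85  50]
side [315 220] [0.452 0.076 0.027] [179 159 111]
side [317 220] [0.457 0.078 0.027] [190 174 116]
side [318 220] [0.46  0.077 0.03 ] [166 144  93]
side [319 220] [0.463 0.076 0.034] [137 112  67]
side [315 221] [0.453 0.074 0.027] [176 157 109]
side [317 221] [0.459 0.073 0.031] [200 188 128]
side [315 222] [0.454 0.07  0.03 ] [174 153 106]
side [316 222] [0.457 0.07  0.031] [201 184 125]
side [317 222] [0.459 0.071 0.029] [202 191 130]
side [318 222] [0.461 0.073 0.027] [189 175 117]
side [316 223] [0.457 0.069 0.027] [199 182 123]
side [315 224] [0.456 0.064 0.029] [165 141  94]
```

View pics/stud.png

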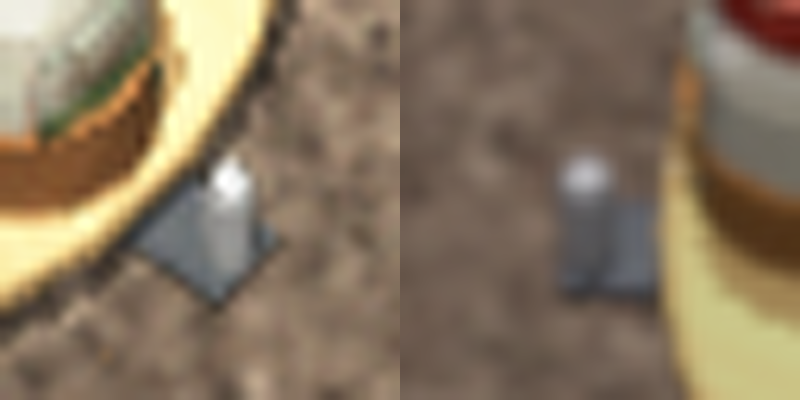

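Emit:
{"name": "jog_arm", "arguments": {
  "series": [
    [0.01,0,0,0],
    [0.016,0,0,0],
    [0.02,0,0,0],
    [0.02,0,0,0],
    [0.016,0,0,0],
    [0.01,0,0,0],
    [0.005,-0.001,0,0],
    [0,0,0,0]
  ],
  "jaw": 1
}}

```text
clock: 10.17
eef_pos: [0.5704, 0.1173, 0.2253]
ee_rot: [0.76, 0.649, -0.001, -0.001]
force: [-0.0, -0.2, -0.0]
gripper_width: 0.0853
```

The stud's top is at scene (301,304) and side (308.5,215), giving about (0.431, 0.0835). That is 145 mm from the axis, as stated, at direction 13.4°. I'll cast rays as a check, then descend on the bar.

```bash
python3 - <<'E'
from h import *
def ray(n,u,v,z):
    p=viewer.camera_params(n); K=p["intrinsics"]
    q=cv2.undistortPoints(np.array([[[u,v]]],float),K,np.array([p["k1"],0,0,0]))[0,0]
    R,t=np.array(p["R"]),np.array(p["t"]); C=-R.T@t; r=R.T@np.array([q[0],q[1],1]); return C+r*(z-C[2])/r[2]
for n,u,v in(("scene",300.9,303.7),("side",308.4,214.7)):
    P=ray(n,u,v,.034); D=P[:2]-[.572,.1173]; print(n,P.round(4),np.hypot(*D).round(4),np.degrees(np.arctan2(-D[1],-D[0])))
s=st(); need(s,[.572,.1173,.137])
im,d,p=grab("wrist");X=pts(d,p)
m=(abs(X[...,2]-.173)<.006)&(np.hypot(X[...,0]-.5725,X[...,1]-.1177)<.045)&(im[...,0].astype(int)-im[...,2]>35)
if m.sum()>8: print(m.sum(),[np.round(v,1) for v in cv2.minAreaRect(X[m][:,:2].astype(np.float32)*1000)])
E
```

```text
scene [0.4325 0.0814 0.034 ] 0.144 14.438248314850695
side [0.4327 0.0831 0.034 ] 0.1434 13.789836684678885
t 10.17 pos [0.5704 0.1173 0.2253] xyaw 81.01 down [-0.002  0.001 -1.   ] F [-0.  -0.2 -0. ] w 0.0853 q [ 0.23  0.3  -0.59  1.72  0.18  1.18 -0.57]
tool shift [0.0002 0.0017 0.0883]
1729 [array([571.7, 116.4]), array([58.8, 15.8]), np.float64(80.5)]
```

Rays agree: stud at 13.8–14.4°, 144 mm from the axis. The bar is at 80.5°, so the turn is about -66.4° (tool z +1.16 rad). Descending and gripping the bar.

Emit:
{"name": "jog_arm", "arguments": {
  "series": [
    [0,0.0014,0.015,0],
    [0,0,0.02,0],
    [0,0,0.02,0],
    [0,0,0.015,0],
    [0,0,0.01,0],
    [0,0,0.007,0],
    [0,0,0,0]
  ]
}}

```text
clock: 10.8
eef_pos: [0.5717, 0.1138, 0.1376]
ee_rot: [0.762, 0.648, -0.001, -0.001]
force: [-0.2, 0.0, -0.2]
gripper_width: 0.0855
```

Emit:
{"name": "jog_arm", "arguments": {
  "series": [
    [0,0,0,0],
    [0,0,0,0],
    [0,0,0,0],
    [0,0,0,0],
    [0,0,0,0],
    [0,0,0,0],
    [0,0,0,0],
    [0,0,0,0]
  ],
  "jaw": 0,
  "force": 60
}}

```text
clock: 11.47
eef_pos: [0.5718, 0.1156, 0.1401]
ee_rot: [0.761, 0.648, -0.001, -0.0]
force: [-3.6, -0.2, 4.9]
gripper_width: 0.0138
```

Emit:
{"name": "jog_arm", "arguments": {
  "series": [
    [0,0,0,0.02],
    [0,0,0,0.05],
    [0,0,0,0.05],
    [0,0,0,0.05],
    [0,0,0,0.05],
    [0,0,0,0.05],
    [0,0,0,0.03],
    [0,0,0,0]
  ]
}}

```text
clock: 12.13
eef_pos: [0.5716, 0.1157, 0.1401]
ee_rot: [0.85, 0.527, -0.001, -0.0]
force: [-3.9, -0.8, 5.9]
gripper_width: 0.014
```

```bash
python3 - <<'E'
from h import *
s=st(); print(np.round(s["wrist_torque"],2)); need(s,[.572,.1173,.137])
E
```

```text
t 12.13 pos [0.5716 0.1157 0.1401] xyaw 63.6 down [-0.002 -0.001 -1.   ] F [-3.9 -0.8  5.9] w 0.014 q [ 0.16  0.38 -0.51  1.8   0.21  1.02 -0.9 ]
[-0.03  0.86 -0.05]
tool shift [ 0.0017 -0.0003  0.0031]
```

The forces are small and the turn follows. Continuing with 0.84 rad, leaving the last bit for after a look.

Emit:
{"name": "jog_arm", "arguments": {
  "series": [
    [0,0,0,0.03],
    [0,0,0,0.06],
    [0,0,0,0.06],
    [0,0,0,0.06],
    [0,0,0,0.06],
    [0,0,0,0.06],
    [0,0,0,0.06],
    [0,0,0,0.06]
  ]
}}

```text
clock: 12.8
eef_pos: [0.5713, 0.1159, 0.1401]
ee_rot: [0.946, 0.324, -0.001, -0.0]
force: [-4.3, -0.5, 5.7]
gripper_width: 0.0141
```

Emit:
{"name": "jog_arm", "arguments": {
  "series": [
    [0,0,0,0.06],
    [0,0,0,0.06],
    [0,0,0,0.06],
    [0,0,0,0.06],
    [0,0,0,0.06],
    [0,0,0,0.06],
    [0,0,0,0.03],
    [0,0,0,0]
  ]
}}

```text
clock: 13.47
eef_pos: [0.5712, 0.1162, 0.1401]
ee_rot: [0.991, 0.135, -0.001, -0.0]
force: [-4.9, 0.5, 6.4]
gripper_width: 0.0141
```

```bash
python3 - <<'E'
from h import *
s=st(); print(np.round(s["wrist_torque"],2)); o=[]
for n in("scene","side","wrist"):
    im,d,p=grab(n); X=pts(d,p); o.append(im)
    m=(X[...,2]>.116)&(X[...,2]<.128)&(np.hypot(X[...,0]-.477,X[...,1]-.094)<.034); Q=X[m]
    print(n,"lid",m.sum(),end=" ")
    if m.sum()>8:
        c=np.array(cv2.minEnclosingCircle(Q[:,:2].astype(np.float32)*1000)[0]); D=c-[572,117.3]; print(c,np.hypot(*D),np.degrees(np.arctan2(-D[1],-D[0])))
    # all lids
save("p6.png",np.hstack([cv2.resize(o[0][200:330,200:330],(400,400)),cv2.resize(o[1][155:265,295:405],(400,400)),])); save("w6.png",o[2])
E
```

```text
t 13.47 pos [0.5712 0.1162 0.1401] xyaw 15.5 down [-0.003  0.    -1.   ] F [-4.9  0.5  6.4] w 0.0141 q [ 0.04  0.35 -0.37  1.81  0.15  1.01 -1.69]
[ 0.06  0.93 -0.09]
scene lid 187 [477.50967407  92.72345734] 97.63415459368692 14.579360721762642
side lid 210 [478.88769531  92.85410309] 96.26787189935924 14.710558748304118
wrist lid 2009 [477.83209229  89.72216034] 98.12304563016554 16.32309961010439
```

View pics/p6.png

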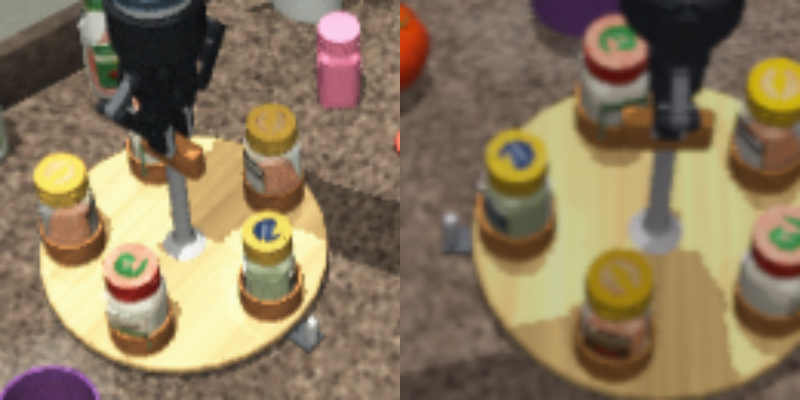

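The jar now stands behind the stud: left half, jar at (268,265) and stud at (310,330); right half, jar at (515,190) and stud at (452,232). The gripper still holds the bar. The jar measures 14.6° (tool 15.5°) against the stud's ~14°, so one small final nudge and a check.

Emit:
{"name": "jog_arm", "arguments": {
  "series": [
    [0,0,0,0.01],
    [0,0,0,0.01],
    [0,0,0,0],
    [0,0,0,0],
    [0,0,0,0],
    [0,0,0,0]
  ]
}}

```text
clock: 14.12
eef_pos: [0.5712, 0.1162, 0.1401]
ee_rot: [0.992, 0.126, -0.001, -0.0]
force: [-5.3, -0.1, 6.3]
gripper_width: 0.0135
```

```bash
python3 - <<'E'
from h import *
s=st(); print(np.round(s["wrist_torque"],2),np.abs(s["qvel"]).max())
for n in("scene","side"):
    im,d,p=grab(n); X=pts(d,p)
    for k,c,r,lo,hi in(("lid",(.477,.094),.034,.116,.128),("rim",(.477,.094),.034,.05,.0585),("bar",(.572,.1173),.034,.166,.18)):
        m=(X[...,2]>lo)&(X[...,2]<hi)&(np.hypot(X[...,0]-c[0],X[...,1]-c[1])<r)
        if k=="bar": m&=(im[...,0].astype(int)-im[...,2]>50)
        Q=X[m]
        if m.sum()>8:
            e=np.array(cv2.minEnclosingCircle(Q[:,:2].astype(np.float32)*1000)[0]); D=e-[572,117.3]; print(n,k,e.round(1),Q[:,2].mean().round(4),np.hypot(*D).round(1),np.degrees(np.arctan2(-D[1],-D[0])).round(2), [np.round(v,1) for v in cv2.minAreaRect(Q[:,:2].astype(np.float32)*1000)])
    # bystander change vs start
    z=np.load(n+"1.npz")["im"].astype(int); df=np.abs(z-im).max(2)
    B=dict(mug=(205,345),tomato=(285,358),tin=(350,302),peel=(418,225)) if n=="scene" else dict(mug=(346,142),tomato=(289,167),tin=(268,245),peel=(255,393))
    print(n,{k:float(np.median(df[v-12:v+12,u-12:u+12])) for k,(u,v) in B.items()})
E
```

```text
t 14.12 pos [0.5712 0.1162 0.1401] xyaw 14.42 down [-0.003  0.    -1.   ] F [-5.3 -0.1  6.3] w 0.0135 q [ 0.04  0.35 -0.37  1.81  0.15  1.01 -1.71]
[0.02 0.98 0.03] 0.001820962448371365
scene lid [478.8  93.9] 0.1224 96.0 14.09 [array([477. ,  93.2]), array([39.3, 44.5]), np.float64(34.3)]
scene rim [476.4  93.6] 0.0548 98.5 13.93 [array([471. ,  97.3]), array([53.4, 43.4]), np.float64(54.2)]
scene bar [557.2 114.6] 0.1729 15.0 10.26 [array([556.8, 112.4]), array([18.4, 35.5]), np.float64(79.4)]
scene {'mug': 3.0, 'tomato': 3.0, 'tin': 1.0, 'peel': 3.0}
side lid [477.8  93.3] 0.1226 97.3 14.31 [array([476.7,  93. ]), array([38.8, 43.8]), np.float64(16.0)]
side rim [478.5  89.8] 0.0543 97.5 16.41 [array([481.1,  80.2]), array([53.7, 34.7]), np.float64(13.3)]
side bar [572.6 115.5] 0.1736 1.9 107.18 [array([572.5, 115.2]), array([56.5, 19.3]), np.float64(13.5)]
side {'mug': 4.0, 'tomato': 6.0, 'tin': 7.0, 'peel': 7.0}
```

The jar is at 14.1–14.3° and the stud at 13.8–14.4°. The arm is still, the bar is gripped, the jar's lid top is at 0.122 and the bystanders are unchanged. Handing in.

```bash
python3 -c "
from station import robot; print(robot.sign_off())"
```

```text
the job is handed in; nothing more can be done
None
```

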